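# Snap the cover home on the gauge readout housing

### The arm

A 7-joint arm with a two-finger parallel gripper is mounted at the origin on the work surface. World frame = base frame: x ahead of the robot, y to its left, z up, the work surface at z = 0. Lengths are in m, angles in rad, forces in N, time in s.
With the tool pointing down it reaches from about 0.425 to 0.875 m from the base axis. Payload 4.7 kg.
Tool frame: the origin (TCP) lies at the very end of the fingers, on their centre line; the grasp point (between the pads) lies 19 mm behind it; z points along the fingers, y is the line along which they close (so a half turn about z gives the same grasp; the last joint's range is limited). The gripper opens to 85 mm and grips with 20 to 120 N. Pads are 22 mm wide; open, the fingers measure 114 mm over their backs; the gripper's body (76 mm by 85 mm) begins 54 mm behind the grasp point. The pads swing forward as they close: fully open they stand 13 mm farther back than shut.
Start: joints at [-1.315, 0.321, -0.07, 1.45, 0.023, 1.371, -0.057], TCP at [0.156, 0.631, 0.231] pointing down, gripper open.
Joint ranges: [-2.86, 2.86], [-0.3, 2.09], [-1.38, 1.24], [0.06, 2.45], [-1.56, 4.7], [0.09, 2.05], [-2.69, 2.69]. Speed limits (rad/s): [2.57, 2.57, 3.14, 3.14, 3.14, 3.14, 3.14].

### API

Orientations are given as a rotation vector (axis times angle).
In Python, from rig import arm gives the robot as it stands.
- The arm moves only by the tool drive_tool, never from a script. Its argument "plan" is a list of rows, each an object with "slide": the shift along the tool's x, y, z in m, a list of three; "turn": the turn, a rotation vector about the tool's x, y, z in degrees, a list of three. In form: [{"slide": [tx, ty, tz], "turn": [wx, wy, wz]}, ...]. A call has 1 to 5 rows; each row is the pose to reach, as a shift and turn from the pose commanded when the call began, along the tool's axes at that moment; what a row does not reach only later rows make up. A row lasts 1/12 s, in which the tool goes at most 41.7 mm and 7.16 degrees, less where a joint would pass 70% of its speed; a pose out of reach is approached as far as the arm can. A call with a gripper value outside its range is refused whole. "jaw" is the opening, from -1 (shut) to 1 (fully open), so that 0 is half open, set as the call begins (left out, the last holds). The fingers move at their own pace and stop on an object; "newtons" is the grip in N (left out, the last holds). Time passes only in rows, so rows that repeat a pose let the fingers close. It gives the time, the measured TCP pose, the force, the opening and the grip force at its end, in the units of the state.
- arm.read_state(): the state, without advancing time (a new reading comes with each control period).
- arm.camera(name): name is "side" or "top"; returns the picture (384x512x3 uint8, red, green, blue); there is no depth.
- arm.camera_params(name): a dict with "fx", "fy", "cx", "cy" (pixels), "xyz" and "attitude" of the camera in the world. Camera axes: x right, y down, z forward; pixel columns grow to the right and rows downward; lengths in m; the calibration is good to about 2 mm. A picture is of the moment at which its call begins. camera_params takes no time and is no camera call.
- arm.job_done(): hands the job in; it is judged then, once.
Trained networks look in the newest picture that a camera, given by its name, has taken for a name from the list of things; names that differ only in an ending like _2 or _b are one class to them, and where a whole thing is asked for, a point or a joint stands for the part that bears it (a point fixed in the world has none). Each returns a list of dicts, best first, with "confidence" (0 to 1); they miss things now and then, are a little off and sometimes report something else, mostly with a low value. They report only what shows in the picture. A call takes as long as a camera call. They do not tell look-alikes from the thing itself.
- arm.spot_in(name, camera): "position" ([row, column] in pixels, amid what is visible of it).
- arm.tip_of(name, camera): "position" ([row, column] in pixels: a listed point, or the origin of a listed thing).
The state is a dict: "t": time; "q": joint angles; "dq": joint speeds; "joint_efforts": joint torques, N m; "eef_pos": TCP position; "ee_rot": TCP orientation; "contact_force": force on the tool from outside, world axes, zero at the start; "torque": the same for the moment, N m; "grip_width": opening from 0.0 (shut) to 1.0 (fully open); "gripper_force": force on a finger pad.
Only numpy, scipy, OpenCV 4.12 (cv2) and the standard library are available. Lean on these libraries where they do the work, as an engineer would, in place of code of your own. Each camera call takes 0.05 s, during which the arm holds its last target. There are 200 camera calls.

### The job

On the valve inspection bench, the cover of the oblong readout housing has been set in place but stands loose on its clips. Press it down corner by corner until all four clips have clicked and it lies fully home, flush on the housing all round. Do not touch the smaller square housing beside it, whose cover is already shut.

Things in the scene. Friction and masses are not known exactly. Their poses are not given: they have to be found in the camera images.
- housing: The oblong readout housing, fixed: open-topped grey plastic box, 104 mm (x) by 140 mm (y), 50 mm high; origin at the centre of its underside, on the bench; z up. Inside are four sprung catches. Each of the cover's four clips snaps in and stays when pressed down on its pad with 8 to 15 N; a push on the middle must work all four at once. Pressing one corner makes the opposite one rise until it is pressed in turn.
- cover_top (a point): Centre of the upper face of its cover, a rigid black plate, 104 mm (x) by 140 mm (y) by 5 mm, 120 g; z is its upward normal. It starts level, in line over the housing, upper face 65 mm above the bench; fully home it lies on the rim, upper face at 55 mm. Round light grey pads, 16 mm wide, at x = +-39, y = +-56 mm from the centre mark the four clips beneath.
- small_housing: The bystander: a smaller, square housing of the same make, 104 by 104 mm and 55 mm high with its cover already shut, fixed to the bench. Origin: centre of its underside. Not to be touched.
- seat_gauge: Another bystander: a round stepped steel gauge block, 96 mm in diameter and 45 mm high, fixed to the bench. Origin: centre of its underside.
There are look-alikes about, which are no part of the job. Of the things shaped like the part that bears cover_top, the black one is meant.

How it is judged:
On the way:
1. the cover goes on corner by corner: a first corner is pressed in, so that the cover sits tilted by over 3 degrees (angle between the z axis of cover_top and the z axis of housing, either way round above 0.055 rad), for 0.1 s.
At the end, for the whole second after the job is handed in: The cover lies home on the oblong housing: the centre of its upper face 52 to 57 mm above the housing's underside, parallel to the rim within 1.5 degrees, centred within 6 mm and lined up within 6 degrees (z of cover_top in the frame of housing between 0.052 and 0.057 m and angle between the z axis of cover_top and the z axis of housing, either way round below 0.026 rad and angle between the y axis of cover_top and the y axis of housing, either way round below 0.1 rad and horizontal distance between cover_top and housing below 0.006 m); the robot touches nothing.
It fails at once if the smaller square housing is touched (more than 2 N) (contact force between any of the arm, the fingers and small_housing above 2 N).
It also fails if it takes over 42 s, if anything falls off the work surface, if the arm or the gripper's body presses on something with over 40 N, if the wrist force passes 120 N, or if a joint passes its speed limit or range.

## Working session

There is one attempt and no reset: what is moved stays moved. The work goes in short steps, Python scripts to look and compute and a tool call to move; the robot and the scene stay as the last step left them, time stands still between calls to the robot, and variables do not carry over. Pictures are saved under pics/ and viewed, at most 10 in all, crops included, and the job is handed in when it is done.

Besides the shell and the picture viewer there is one more tool, called after ">>>" as a command line: name --argument value ..., lists and objects as JSON in quotes. drive_tool: Moves the arm, as the interface text tells. Its arguments: {"type":"object","properties":{"plan":{"type":"array"},"jaw":{"type":"number"},"newtons":{"type":"number"}},"required":["plan"]}

```bash
mkdir -p pics
cat > h.py <<'E'
from rig import arm
import numpy as np, cv2
from scipy.spatial.transform import Rotation as R
def cam(n):
    p=arm.camera_params(n); a=np.array(p['attitude'],float)
    Rm=a if a.shape==(3,3) else (R.from_rotvec(a).as_matrix() if a.size==3 else R.from_quat(a).as_matrix())
    return p,Rm,np.array(p['xyz'])
def ray(n,rc):
    p,Rm,o=cam(n); d=Rm@np.array([(rc[1]-p['cx'])/p['fx'],(rc[0]-p['cy'])/p['fy'],1]); return o,d/np.linalg.norm(d)
def atz(n,rc,z):
    o,d=ray(n,rc); return o+d*(z-o[2])/d[2]
def proj(n,X):
    p,Rm,o=cam(n); c=Rm.T@(np.array(X)-o); return [p['fy']*c[1]/c[2]+p['cy'],p['fx']*c[0]/c[2]+p['cx']]
def tri(a,b):
    (o1,d1),(o2,d2)=a,b
    s=np.linalg.lstsq(np.c_[d1,-d2],o2-o1,rcond=None)[0]
    p,q=o1+d1*s[0],o2+d2*s[1]; return (p+q)/2,np.linalg.norm(p-q)
E
python3 - <<'E'
from h import *
im=[arm.camera(n) for n in('side','top')]
cv2.imwrite('pics/a_side.png',im[0][:,:,::-1]);cv2.imwrite('pics/a_top.png',im[1][:,:,::-1])
for n in('side','top'):
    print(n,arm.camera_params(n))
    for t in('housing','cover_top','small_housing','seat_gauge'):
        print(t,[(np.round(d['position'],1),round(d['confidence'],2)) for d in arm.tip_of(t,n)])
s=arm.read_state();print(s['t'],s['eef_pos'],s['ee_rot'],s['q'],s['contact_force'])
E
```

```text
side {'fx': 424.60988084900214, 'fy': 424.60988084900214, 'cx': 257.0895158950625, 'cy': 188.094287222003, 'xyz': array([-0.15029078, -1.16080483,  0.90845566]), 'attitude': array([-2.13399629,  0.64362674, -0.29438521])}
housing [(array([201.7, 280.6]), 0.61)]
cover_top [(array([185.6, 279.7]), 0.93), (array([210.3, 216. ]), 0.83), (array([252.7, 271.1]), 0.72), (array([299.9, 320.2]), 0.65)]
small_housing [(array([163.9, 255.3]), 0.6)]
seat_gauge [(array([144.7, 209.3]), 0.92)]
top {'fx': 479.6164156166404, 'fy': 479.6164156166404, 'cx': 261.9656041857528, 'cy': 190.17771942570678, 'xyz': array([ 0.1426011 , -0.17976885,  1.54567493]), 'attitude': array([-1.99890405,  2.23449784, -0.2247375 ])}
housing [(array([169.3, 268. ]), 0.72)]
cover_top [(array([235.5, 262.3]), 0.92), (array([164.3, 268.4]), 0.9), (array([216.6, 344. ]), 0.74), (array([204.5, 405.4]), 0.64)]
small_housing [(array([165.4, 196. ]), 0.97)]
seat_gauge [(array([193.7, 123.8]), 0.88)]
0.5 [0.15566739 0.63107983 0.23129185] [ 3.78881377e-01  3.11862857e+00 -6.83934604e-05] [-1.31490712  0.32106452 -0.0700792   1.45052899  0.02258541  1.37082517
 -0.05690233] [-0.27107074  0.73279059 -0.51505547]
```

View pics/a_side.png

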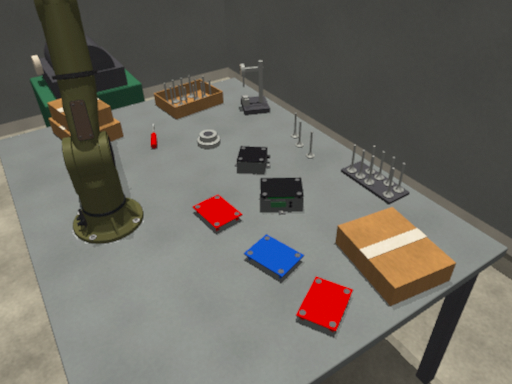

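View pics/a_top.png

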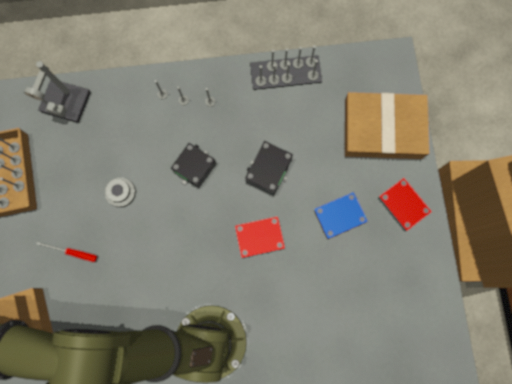

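In the side view, the black-topped oblong housing is at about (190,281) and the small square one at about (158,253). In the top view they are at (167,269) and (165,194). The other cover-like plates are red (top 237,261; 204,405) and blue (216,342), all lying on the bench. The black oblong cover at top (167,269) is the one meant. I'll confirm it in an enlarged crop and find its pads.

Run:
```python
from h import *
T=arm.camera('top');S=arm.camera('side')
a=cv2.resize(T[130:205,230:310],None,fx=5,fy=5,interpolation=cv2.INTER_CUBIC)
b=cv2.resize(S[165:225,245:320],None,fx=5,fy=5,interpolation=cv2.INTER_CUBIC)
c=np.zeros((375,800,3),np.uint8);c[:375,:400]=a;c[:300,400:775]=b
cv2.imwrite('pics/b.png',c[:,:,::-1])
def dark(I,r0,r1,c0,c1):
    g=I[r0:r1,c0:c1].max(2).astype(np.uint8); m=(g<55).astype(np.uint8)
    n,l,s,ce=cv2.connectedComponentsWithStats(m); k=1+np.argmax(s[1:,4])
    ct=max(cv2.findContours((l==k).astype(np.uint8),cv2.RETR_EXTERNAL,cv2.CHAIN_APPROX_NONE)[0],key=cv2.contourArea)
    hull=cv2.convexHull(ct); inside=np.zeros_like(m);cv2.drawContours(inside,[hull],-1,1,-1)
    p=((g>70)&(inside>0)).astype(np.uint8)
    n,l2,s2,ce2=cv2.connectedComponentsWithStats(p)
    print('plate',cv2.minAreaRect(hull),'off',r0,c0)
    out=[]
    for i in range(1,n):
        if s2[i,4]>=4:
            w=(g-35.)*(cv2.dilate((l2==i).astype(np.uint8),np.ones((3,3)))>0); w=w.clip(0)
            yy,xx=np.mgrid[:g.shape[0],:g.shape[1]]
            out.append([r0+(w*yy).sum()/w.sum(),c0+(w*xx).sum()/w.sum()]); print(np.round(out[-1],2),s2[i,4])
    return out
t=dark(T,130,205,235,305);s=dark(S,170,220,250,315)
for p in t: print(np.round(atz('top',p,.065),4))
for p in s: print('s',np.round(atz('side',p,.065),4))
for p in t:
    for q in s:
        X,e=tri(ray('top',p),ray('side',q))
        if e<.008 and .03<X[2]<.1: print('tri',np.round(X,4),round(e,4))
```

```text
plate ((23.74615478515625, 56.069236755371094), (14.7601318359375, 2.1085903644561768), 29.744882583618164) off 130 235
plate ((31.5, 24.5), (33.0, 41.0), 90.0) off 170 250
[179.31 263.96] 12
[178.4  296.89] 12
[193.52 264.23] 13
[192.86 298.83] 13
[211.21 282.64] 12
s [ 0.495  -0.1766  0.065 ]
s [ 0.5903 -0.236   0.065 ]
s [ 0.4516 -0.2432  0.065 ]
s [ 0.5464 -0.3042  0.065 ]
s [ 0.4487 -0.3499  0.065 ]
```

View pics/b.png

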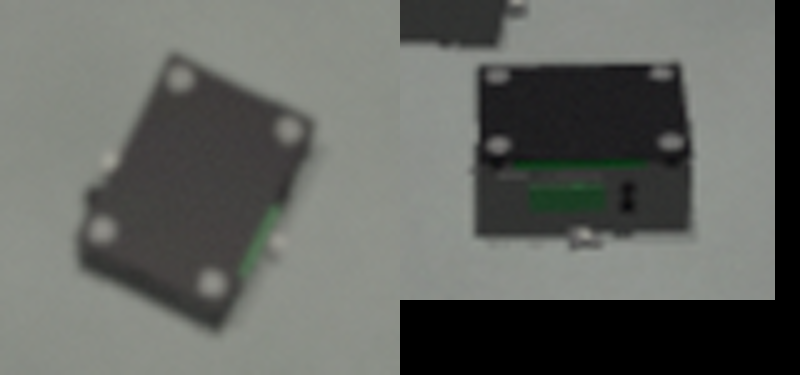

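The crop confirms it: a black oblong cover with four pads, at about (145,266), (155,287), (175,250) and (186,272) in the top view. Next I'll triangulate them against the side view.

Run:
```python
from h import *
T=arm.camera('top').max(2).astype(float)
t=[]
for r,c in [(145.4,265.8),(155.4,287.2),(175.4,250),(186.2,272)]:
    for _ in range(4):
        yy,xx=np.mgrid[:384,:512]; m=np.hypot(yy-r,xx-c)<4; b=np.percentile(T[m],30)
        w=(T-b).clip(0)*m; r,c=(w*yy).sum()/w.sum(),(w*xx).sum()/w.sum()
    t.append([r,c])
print(np.round(t,1).tolist())
s=[[179.31,263.96],[178.4,296.89],[193.52,264.23],[192.86,298.83]]
P=[]
A=[atz('top',p,.065) for p in t]
for q in s:
    b=atz('side',q,.065); i=np.argmin([np.linalg.norm(a-b) for a in A])
    X,e=tri(ray('top',t[i]),ray('side',q)); P.append(X); print(i,np.round(X,4),round(e,4),np.round(A[i],4),np.round(b,4))
P=np.array(P);c=P.mean(0);print('c',c)
# rigid fit: long axis = s0->s1
v=P[1]+P[3]-P[0]-P[2];th=np.arctan2(v[1],v[0]);u=np.array([np.cos(th),np.sin(th)]);w=np.array([-u[1],u[0]])
print('long axis deg',np.degrees(th))
st=arm.read_state();Rt=R.from_rotvec(st['ee_rot']).as_matrix();p0=st['eef_pos']
print(Rt.round(3))
for n,a,b in[('P0',-1,1),('P1',1,1),('P2',-1,-1),('P3',1,-1)]:
    X=c[:2]+a*.056*u+b*.039*w; print(n,X.round(4),np.hypot(*X).round(3),(Rt.T@(np.r_[X,.1]-p0)).round(4))
```

```text
[[144.8, 265.4], [155.3, 287.5], [175.4, 249.9], [186.2, 271.9]]
2 [ 0.4943 -0.1786  0.0666] 0.0009 [ 0.495  -0.1787  0.065 ] [ 0.495  -0.1766  0.065 ]
0 [ 0.5888 -0.2388  0.0675] 0.0011 [ 0.5901 -0.2391  0.065 ] [ 0.5904 -0.236   0.065 ]
3 [ 0.4519 -0.244   0.0656] 0.0013 [ 0.4527 -0.2443  0.065 ] [ 0.4516 -0.2432  0.065 ]
1 [ 0.5466 -0.305   0.0657] 0.0015 [ 0.5475 -0.3054  0.065 ] [ 0.5464 -0.3042  0.065 ]
c [ 0.52039793 -0.24160074  0.06634616]
long axis deg -32.64134260046385
[[-0.971  0.239  0.   ]
 [ 0.239  0.971  0.   ]
 [-0.     0.    -1.   ]]
P0 [ 0.4943 -0.1786] 0.526 [-0.5226 -0.705   0.1313]
P1 [ 0.5886 -0.239 ] 0.635 [-0.6287 -0.7411  0.1313]
P2 [ 0.4522 -0.2442] 0.514 [-0.4975 -0.7789  0.1313]
P3 [ 0.5465 -0.3046] 0.626 [-0.6035 -0.8149  0.1313]
```

>>> drive_tool --plan '[{"slide": [-0.034,-0.021,0],"turn": [0,0,0]},{"slide": [-0.068,-0.042,0],"turn": [0,0,0]},{"slide": [-0.102,-0.063,0],"turn": [0,0,0]},{"slide": [-0.136,-0.084,0],"turn": [0,0,0]},{"slide": [-0.17,-0.105,0],"turn": [0,0,0]}]' --jaw -1 --newtons 40

```text
t: 1.07
eef_pos: [0.2967, 0.487, 0.2315]
ee_rot: [0.378, 3.118, 0.001]
contact_force: [-0.3, 0.7, 0.4]
grip_width: 0.298
gripper_force: 0.0
```

>>> drive_tool --plan '[{"slide": [-0.034,-0.021,0],"turn": [0,0,0]},{"slide": [-0.068,-0.042,0],"turn": [0,0,0]},{"slide": [-0.102,-0.063,0],"turn": [0,0,0]},{"slide": [-0.136,-0.084,0],"turn": [0,0,0]},{"slide": [-0.17,-0.105,0],"turn": [0,0,0]}]'

```text
t: 1.48
eef_pos: [0.4366, 0.3442, 0.2318]
ee_rot: [0.379, 3.118, 0.001]
contact_force: [1.3, 0.8, -0.5]
grip_width: 0.002
gripper_force: 0.0
```

>>> drive_tool --plan '[{"slide": [-0.034,-0.021,0],"turn": [0,0,0]},{"slide": [-0.068,-0.042,0],"turn": [0,0,0]},{"slide": [-0.102,-0.063,0],"turn": [0,0,0]},{"slide": [-0.136,-0.084,0],"turn": [0,0,0]},{"slide": [-0.17,-0.105,0],"turn": [0,0,0]}]'

```text
t: 1.9
eef_pos: [0.5765, 0.2017, 0.2317]
ee_rot: [0.378, 3.118, 0.001]
contact_force: [-0.2, 0.7, 0.4]
grip_width: -0.003
gripper_force: 0.0
```

>>> drive_tool --plan '[{"slide": [-0.0106,-0.0386,0],"turn": [0,0,0]},{"slide": [-0.0212,-0.0772,0],"turn": [0,0,0]},{"slide": [-0.0318,-0.1158,0],"turn": [0,0,0]},{"slide": [-0.0424,-0.1544,0],"turn": [0,0,0]},{"slide": [-0.053,-0.193,0],"turn": [0,0,0]}]'

```text
t: 2.32
eef_pos: [0.5805, 0.0012, 0.2316]
ee_rot: [0.379, 3.118, 0.001]
contact_force: [0.4, 0.8, 0.4]
grip_width: 0.001
gripper_force: 0.0
```

>>> drive_tool --plan '[{"slide": [-0.0106,-0.0386,0],"turn": [0,0,0]},{"slide": [-0.0212,-0.0772,0],"turn": [0,0,0]},{"slide": [-0.0318,-0.1158,0],"turn": [0,0,0]},{"slide": [-0.0424,-0.1544,0.01],"turn": [0,0,0]},{"slide": [-0.053,-0.193,0.02],"turn": [0,0,0]}]'

```text
t: 2.73
eef_pos: [0.5863, -0.1989, 0.2122]
ee_rot: [0.378, 3.116, 0.0]
contact_force: [1.3, 0.1, -0.2]
grip_width: 0.003
gripper_force: 0.0
```

Run:
```python
from h import *
s=arm.read_state();Rt=R.from_rotvec(s['ee_rot']).as_matrix();print(s['t'],s['eef_pos'],s['contact_force'])
print((Rt.T@(np.array([.5886,-.239,.08])-s['eef_pos'])).round(4))
```

```text
2.7333 [ 0.58630373 -0.19893655  0.21216715] [ 1.34540549  0.11828076 -0.16472939]
[-0.0115 -0.0384  0.1322]
```

>>> drive_tool --plan '[{"slide": [-0.011,-0.038,0.01],"turn": [0,0,0]},{"slide": [-0.011,-0.038,0.05],"turn": [0,0,0]},{"slide": [-0.011,-0.038,0.09],"turn": [0,0,0]},{"slide": [-0.011,-0.038,0.12],"turn": [0,0,0]},{"slide": [-0.011,-0.038,0.132],"turn": [0,0,0]}]'

```text
t: 3.15
eef_pos: [0.5845, -0.2353, 0.0743]
ee_rot: [-0.379, -3.111, -0.002]
contact_force: [-0.4, -0.2, -0.3]
grip_width: -0.002
gripper_force: 0.0
```

>>> drive_tool --plan '[{"slide": [0,0,0.005],"turn": [0,0,0]},{"slide": [0,0,0.01],"turn": [0,0,0]},{"slide": [0,0,0.013],"turn": [0,0,0]},{"slide": [0,0,0.015],"turn": [0,0,0]}]'

```text
t: 3.48
eef_pos: [0.5889, -0.2369, 0.0661]
ee_rot: [0.378, 3.116, -0.001]
contact_force: [-0.4, 0.1, 0.8]
grip_width: -0.002
gripper_force: 0.0
```

Run:
```python
from h import *
s=arm.read_state();print(s['t'],s['eef_pos'],s['contact_force'])
T=arm.camera('top');S=arm.camera('side')
c=np.zeros((375,800,3),np.uint8);c[:375,:400]=cv2.resize(T[130:205,230:310],None,fx=5,fy=5);c[:300,400:775]=cv2.resize(S[165:225,245:320],None,fx=5,fy=5)
cv2.imwrite('pics/c.png',c[:,:,::-1])
```

```text
3.4833 [ 0.58890431 -0.23685381  0.06607811] [-0.44601948  0.06371091  0.8137022 ]
```

View pics/c.png

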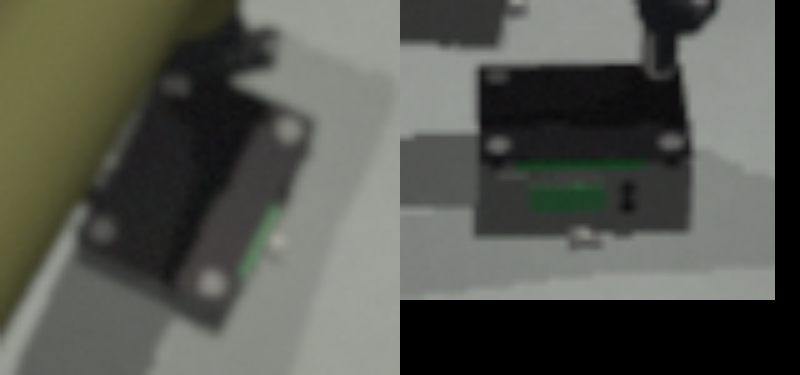

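The fingertip stands on the back-right pad: side crop (70,655), top crop (75,177) with the pad half covered. Now I press it.

>>> drive_tool --plan '[{"slide": [0,0.002,0.003],"turn": [0,0,0]},{"slide": [0,0.002,0.006],"turn": [0,0,0]},{"slide": [0,0.002,0.008],"turn": [0,0,0]},{"slide": [0,0.002,0.01],"turn": [0,0,0]},{"slide": [0,0.002,0.01],"turn": [0,0,0]}]'

```text
t: 4.0
eef_pos: [0.5888, -0.2346, 0.0568]
ee_rot: [0.379, 3.117, 0.002]
contact_force: [-3.1, 2.3, 13.9]
grip_width: -0.0
gripper_force: 6.6
```

>>> drive_tool --plan '[{"slide": [0,0,0.001],"turn": [0,0,0]},{"slide": [0,0,0.002],"turn": [0,0,0]},{"slide": [0,0,0.002],"turn": [0,0,0]}]'

```text
t: 4.25
eef_pos: [0.5889, -0.2346, 0.0565]
ee_rot: [0.379, 3.117, 0.003]
contact_force: [-7.5, 3.8, 22.3]
grip_width: 0.001
gripper_force: 11.3
```

>>> drive_tool --plan '[{"slide": [0,0,-0.02],"turn": [0,0,0]},{"slide": [0,0,-0.06],"turn": [0,0,0]},{"slide": [0,0,-0.06],"turn": [0,0,0]}]'

```text
t: 4.5
eef_pos: [0.5918, -0.2363, 0.1192]
ee_rot: [0.378, 3.108, -0.002]
contact_force: [1.6, -0.9, 1.1]
grip_width: 0.003
gripper_force: 0.0
```

Run:
```python
from h import *
s=arm.read_state();Rt=R.from_rotvec(s['ee_rot']).as_matrix();print(s['t'],s['eef_pos'],s['contact_force'])
for X in [(.4522,-.2442),(.4943,-.1786),(.5465,-.3046)]: print((Rt.T@(np.r_[X,.1]-s['eef_pos'])).round(4))
S=arm.camera('side')
cv2.imwrite('pics/d.png',cv2.resize(S[165:225,245:320],None,fx=7,fy=7,interpolation=cv2.INTER_CUBIC)[:,:,::-1])
```

```text
4.5 [ 0.59175529 -0.23631708  0.11917611] [ 1.55419933 -0.90424414  1.06515202]
[ 0.1338 -0.0411  0.0178]
[0.1086 0.0327 0.018 ]
[ 0.0278 -0.0771  0.0189]
```

View pics/d.png

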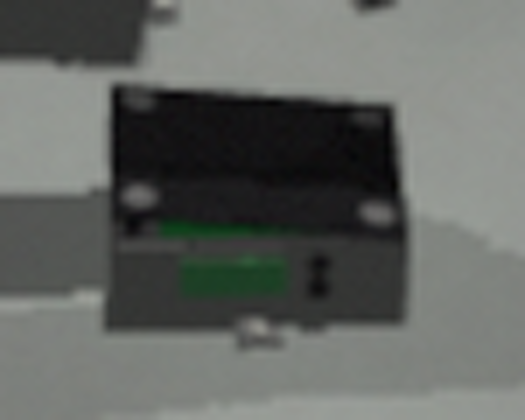

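The cover is now tilted: the back-right pad (crop 115,368) is down and the front-left one (195,140) is up. Next is the opposite corner, front-left.

>>> drive_tool --plan '[{"slide": [0.037,-0.012,0],"turn": [0,0,0]},{"slide": [0.074,-0.024,0],"turn": [0,0,0]},{"slide": [0.111,-0.036,0],"turn": [0,0,0]},{"slide": [0.13,-0.042,0.005],"turn": [0,0,0]},{"slide": [0.13,-0.042,0.03],"turn": [0,0,0]}]'

```text
t: 4.97
eef_pos: [0.4492, -0.246, 0.0843]
ee_rot: [0.385, 3.114, 0.002]
contact_force: [1.0, -0.3, -1.5]
grip_width: -0.002
gripper_force: 0.0
```

>>> drive_tool --plan '[{"slide": [0,0,0.005],"turn": [0,0,0]},{"slide": [0,0,0.01],"turn": [0,0,0]},{"slide": [0,0,0.015],"turn": [0,0,0]},{"slide": [0,0,0.02],"turn": [0,0,0]},{"slide": [0,0,0.023],"turn": [0,0,0]}]'

```text
t: 5.38
eef_pos: [0.4529, -0.2447, 0.0599]
ee_rot: [0.378, 3.118, -0.001]
contact_force: [2.6, -1.0, 1.6]
grip_width: 0.0
gripper_force: 1.3
```

>>> drive_tool --plan '[{"slide": [0,0,0.003],"turn": [0,0,0]},{"slide": [0,0,0.005],"turn": [0,0,0]},{"slide": [0,0,0.006],"turn": [0,0,0]},{"slide": [0,0,0.007],"turn": [0,0,0]},{"slide": [0,0,0.007],"turn": [0,0,0]}]'

```text
t: 5.8
eef_pos: [0.4529, -0.2444, 0.055]
ee_rot: [0.378, 3.118, 0.002]
contact_force: [-7.3, 4.1, 22.6]
grip_width: -0.003
gripper_force: 11.2
```

>>> drive_tool --plan '[{"slide": [0,0,-0.03],"turn": [0,0,0]},{"slide": [0,0,-0.045],"turn": [0,0,0]},{"slide": [-0.012,0.036,-0.045],"turn": [0,0,0]},{"slide": [-0.0245,0.074,-0.045],"turn": [0,0,0]},{"slide": [-0.0245,0.074,-0.025],"turn": [0,0,0]}]'

```text
t: 6.22
eef_pos: [0.5017, -0.1708, 0.0808]
ee_rot: [0.362, 3.11, 0.006]
contact_force: [1.3, 0.7, -0.4]
grip_width: 0.003
gripper_force: 0.0
```

>>> drive_tool --plan '[{"slide": [0,0,0.006],"turn": [0,0,0]},{"slide": [0,0,0.012],"turn": [0,0,0]},{"slide": [0,0,0.017],"turn": [0,0,0]},{"slide": [0,0,0.022],"turn": [0,0,0]},{"slide": [0,0,0.022],"turn": [0,0,0]}]'

```text
t: 6.63
eef_pos: [0.4929, -0.1796, 0.0554]
ee_rot: [0.382, 3.118, -0.0]
contact_force: [-0.1, -0.0, 0.6]
grip_width: 0.002
gripper_force: 0.0
```

>>> drive_tool --plan '[{"slide": [0,0,0.002],"turn": [0,0,0]},{"slide": [0,0,0.003],"turn": [0,0,0]},{"slide": [0,0,0.003],"turn": [0,0,0]}]'

```text
t: 6.88
eef_pos: [0.4932, -0.1796, 0.055]
ee_rot: [0.382, 3.118, 0.002]
contact_force: [-7.3, 1.3, 20.9]
grip_width: 0.001
gripper_force: 10.1
```

Now P3: from (.493,-.1796) to (.5465,-.3046), so the tool moves x −0.082, y −0.1085.

>>> drive_tool --plan '[{"slide": [0,0,-0.03],"turn": [0,0,0]},{"slide": [0,0,-0.045],"turn": [0,0,0]},{"slide": [-0.022,-0.03,-0.045],"turn": [0,0,0]},{"slide": [-0.045,-0.06,-0.045],"turn": [0,0,0]},{"slide": [-0.065,-0.086,-0.045],"turn": [0,0,0]}]'

```text
t: 7.3
eef_pos: [0.5367, -0.2796, 0.0984]
ee_rot: [0.379, 3.116, -0.001]
contact_force: [0.9, -0.2, 0.3]
grip_width: 0.005
gripper_force: 0.0
```

>>> drive_tool --plan '[{"slide": [-0.017,-0.0225,0],"turn": [0,0,0]},{"slide": [-0.017,-0.0225,0.01],"turn": [0,0,0]},{"slide": [-0.017,-0.0225,0.025],"turn": [0,0,0]},{"slide": [-0.017,-0.0225,0.033],"turn": [0,0,0]},{"slide": [-0.017,-0.0225,0.039],"turn": [0,0,0]}]'

```text
t: 7.72
eef_pos: [0.5458, -0.3029, 0.0569]
ee_rot: [-0.38, -3.117, -0.001]
contact_force: [1.2, 0.0, -0.7]
grip_width: -0.002
gripper_force: 0.0
```

>>> drive_tool --plan '[{"slide": [0,0,0.002],"turn": [0,0,0]},{"slide": [0,0,0.004],"turn": [0,0,0]},{"slide": [0,0,0.006],"turn": [0,0,0]},{"slide": [0,0,0.006],"turn": [0,0,0]}]'

```text
t: 8.05
eef_pos: [0.5459, -0.3026, 0.0551]
ee_rot: [-0.378, -3.117, -0.004]
contact_force: [-8.6, 4.5, 15.5]
grip_width: 0.002
gripper_force: 7.8
```

>>> drive_tool --plan '[{"slide": [0,0,0.001],"turn": [0,0,0]},{"slide": [0,0,0.001],"turn": [0,0,0]},{"slide": [0,0,-0.03],"turn": [0,0,0]},{"slide": [0,0,-0.07],"turn": [0,0,0]},{"slide": [-0.02,0,-0.09],"turn": [0,0,0]}]'

```text
t: 8.47
eef_pos: [0.5651, -0.3093, 0.1475]
ee_rot: [0.382, 3.115, -0.0]
contact_force: [0.6, -1.6, 0.9]
grip_width: 0.001
gripper_force: 0.0
```

Run:
```python
from h import *
s=arm.read_state();Rt=R.from_rotvec(s['ee_rot']).as_matrix();print(s['t'],s['eef_pos'],s['contact_force'])
print((Rt.T@(np.array([.5886,-.239,.065])-s['eef_pos'])).round(4))
S=arm.camera('side');T=arm.camera('top')
c=np.zeros((375,800,3),np.uint8);c[:375,:400]=cv2.resize(T[130:205,230:310],None,fx=5,fy=5);c[:300,400:775]=cv2.resize(S[165:225,245:320],None,fx=5,fy=5,interpolation=cv2.INTER_CUBIC)
cv2.imwrite('pics/e.png',c[:,:,::-1])
# side pads now vs expected rows for z .055 and .065
G=S.max(2).astype(float)
for X in [(.4943,-.1786),(.5888,-.2388),(.4519,-.244),(.5466,-.305)]:
    e=proj('side',np.r_[X,.0565]);r,c=e
    for _ in range(4):
        yy,xx=np.mgrid[:384,:512];m=np.hypot(yy-r,xx-c)<3.5;w=(G-np.percentile(G[m],40)).clip(0)*m;r,c=(w*yy).sum()/w.sum(),(w*xx).sum()/w.sum()
    print(np.round([r,c],2),'exp home',np.round(e,2),'exp loose',np.round(proj('side',np.r_[X,.0663]),2))
```

```text
8.4667 [ 0.56508113 -0.30931258  0.14750265] [ 0.58438517 -1.6027427   0.86213182]
[-0.0055  0.0739  0.0825]
[176.9  264.03] exp home [181.68 264.13] exp loose [179.35 264.1 ]
[176.05 296.52] exp home [180.97 296.93] exp loose [178.63 297.04]
[195.86 264.39] exp home [195.67 264.45] exp loose [193.29 264.42]
[195.33 298.9 ] exp home [195.03 298.93] exp loose [192.65 299.04]
```

View pics/e.png

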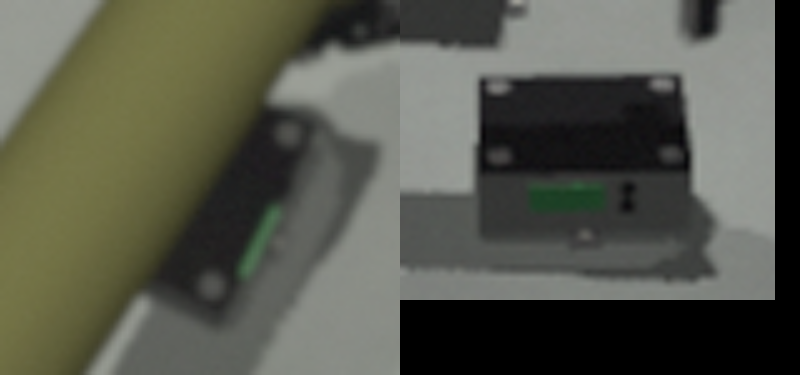

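The side crop shows all four pads about 12 crop pixels (2.4 px) lower than at the start. Front pads are at (155,498) and (154,670), back pads at (87,498) and (85,662). That matches the expected home position, with no gap left at the rim. The automatic fit for the two back pads locked onto the bright background edge, so I ignored it. The gripper is clear.

```bash
python3 -c "
from rig import arm
print(arm.job_done())"
```

```text
the job is handed in; nothing more can be done
None
```

I pressed the black cover down on all four pads, one corner at a time; by the last side view it lies flush on the oblong housing, and I handed the job in at about 8.6 s with the gripper clear (no verdict was returned).

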